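# Restart the Wi-Fi repeater at the desk power unit

## Task

The Wi-Fi repeater, the white box with green light stripes and two grey aerials, has hung: restart it at its own rocker switch, the red one directly in front of it on the desk power unit. With the fingertips, gently press down the raised, ring-marked end of that rocker until it is fully off, leave it off for two seconds, then press down the bar-marked end until it is fully on again, and draw the hand clear. Leave the other three rockers on, pull or shift nothing that is plugged in, and leave the other things on the desk where they are.

Things in the scene. Friction and masses are not known exactly. Their poses are not given: they have to be found in the camera images.
- power_unit: Desk power unit fixed to the desk: black block 130 x 275 x 45 mm (x, y, z). Origin at the centre of its underside; x points away from the robot's side, y along its length. On top, four round sockets 64 mm apart along y, each with something plugged in and a red rocker switch in front of it (68 mm towards the unit's -x).
- repeater: The Wi-Fi repeater: white box 46 x 50 x 56 mm (x, y, z) with a green light stripe on its top and front and two grey paddle aerials up its back (+x side; they reach 60 mm up and 31 mm back). It stands loosely in one of the four sockets, which one changes. Origin at the centre of its underside, level with the unit's top (45 mm above the desk), exactly over its socket's centre.
- charger: Grey charger cube 42 x 42 x 38 mm with two ports in its top, in another socket; origin as for the repeater. Leave alone.
- night_light: Night light, round white foot with an amber glass dome, 44 mm across, 46 mm high, in another socket; origin as for the repeater. Leave alone.
- timer: Round blue plug-in timer with a white dial and a black bar on top, 50 mm across, 44 mm high, in another socket; origin as for the repeater. Leave alone.
- phone: Black phone lying flat, 74 x 150 x 9 mm; origin under its centre. Leave alone.
- mug: White mug, 80 mm across, 94 mm high, handle to its +y; origin under its centre. Leave alone.
- planter: Small grey concrete pot with a green succulent, 74 mm across, about 125 mm high; origin under its centre. Leave alone.
- jack: Dark steel jack ornament (six balls on three crossed rods), about 80 mm across, 55 mm high; origin under its centre. Leave alone.
- stapler: Orange and black stapler, 36 x 125 x 46 mm, long side along its y; origin under its centre. Leave alone.
- socket0 (a point): Centre of the mouth of socket 0, on the unit's top (45 mm above the desk), at x +28 mm, y -96 mm of the unit. Its switch is rocker0.
- socket1 (a point): Centre of the mouth of socket 1, on the unit's top (45 mm above the desk), at x +28 mm, y -32 mm of the unit. Its switch is rocker1.
- socket2 (a point): Centre of the mouth of socket 2, on the unit's top (45 mm above the desk), at x +28 mm, y +32 mm of the unit. Its switch is rocker2.
- socket3 (a point): Centre of the mouth of socket 3, on the unit's top (45 mm above the desk), at x +28 mm, y +96 mm of the unit. Its switch is rocker3.
- rocker0 (a joint): Red dished rocker switch of socket 0. +0.14 rad = on: bar-marked half pressed down, almost level, its end 50 mm above the desk; ring-marked half sticking up at 20 degrees, its end 56 mm above the desk. -0.14 = off, the mirror image. Stiff: about 3 N on the middle of the raised half tips it, it stays wherever it is left, and meets a stop when the pressed end is at 50 mm, cushioned (6 N/mm).
- rocker1 (a joint): Red dished rocker switch of socket 1. +0.14 rad = on: bar-marked half pressed down, almost level, its end 50 mm above the desk; ring-marked half sticking up at 20 degrees, its end 56 mm above the desk. -0.14 = off, the mirror image. Stiff: about 3 N on the middle of the raised half tips it, it stays wherever it is left, and meets a stop when the pressed end is at 50 mm, cushioned (6 N/mm).
- rocker2 (a joint): Red dished rocker switch of socket 2. +0.14 rad = on: bar-marked half pressed down, almost level, its end 50 mm above the desk; ring-marked half sticking up at 20 degrees, its end 56 mm above the desk. -0.14 = off, the mirror image. Stiff: about 3 N on the middle of the raised half tips it, it stays wherever it is left, and meets a stop when the pressed end is at 50 mm, cushioned (6 N/mm).
- rocker3 (a joint): Red dished rocker switch of socket 3. +0.14 rad = on: bar-marked half pressed down, almost level, its end 50 mm above the desk; ring-marked half sticking up at 20 degrees, its end 56 mm above the desk. -0.14 = off, the mirror image. Stiff: about 3 N on the middle of the raised half tips it, it stays wherever it is left, and meets a stop when the pressed end is at 50 mm, cushioned (6 N/mm).
- pivot0 (a point): Middle of rocker0's face, on its pivot, 49 mm above the desk, at x -40 mm, y -96 mm of the unit. The face is 22 mm wide (unit's x) and 40 mm long (unit's y): the 20 mm half towards the unit's +y, with a white bar, is ON; the one towards -y, with a white ring, is OFF. Press near its end (14 to 18 mm from here): a fingertip that reaches across the pivot blocks it.
- pivot1 (a point): Middle of rocker1's face, on its pivot, 49 mm above the desk, at x -40 mm, y -32 mm of the unit. The face is 22 mm wide (unit's x) and 40 mm long (unit's y): the 20 mm half towards the unit's +y, with a white bar, is ON; the one towards -y, with a white ring, is OFF. Press near its end (14 to 18 mm from here): a fingertip that reaches across the pivot blocks it.
- pivot2 (a point): Middle of rocker2's face, on its pivot, 49 mm above the desk, at x -40 mm, y +32 mm of the unit. The face is 22 mm wide (unit's x) and 40 mm long (unit's y): the 20 mm half towards the unit's +y, with a white bar, is ON; the one towards -y, with a white ring, is OFF. Press near its end (14 to 18 mm from here): a fingertip that reaches across the pivot blocks it.
- pivot3 (a point): Middle of rocker3's face, on its pivot, 49 mm above the desk, at x -40 mm, y +96 mm of the unit. The face is 22 mm wide (unit's x) and 40 mm long (unit's y): the 20 mm half towards the unit's +y, with a white bar, is ON; the one towards -y, with a white ring, is OFF. Press near its end (14 to 18 mm from here): a fingertip that reaches across the pivot blocks it.
Not all that is in view belongs to the job. Leave any pink look-alike of the repeater alone.

How it is judged:
On the way, in this order (a step that is already met when the one before it is completed fails the run):
1. the repeater's rocker is switched fully off and stays off for two seconds (1.5 s is enough) (((horizontal distance between repeater and socket0 below 0.025 m and value of joint rocker0 below -0.09 rad) or (horizontal distance between repeater and socket1 below 0.025 m and value of joint rocker1 below -0.09 rad) or (horizontal distance between repeater and socket2 below 0.025 m and value of joint rocker2 below -0.09 rad) or (horizontal distance between repeater and socket3 below 0.025 m and value of joint rocker3 below -0.09 rad))), for 1.5 s.
2. the same rocker is switched fully on again (((horizontal distance between repeater and socket0 below 0.025 m and value of joint rocker0 above 0.09 rad) or (horizontal distance between repeater and socket1 below 0.025 m and value of joint rocker1 above 0.09 rad) or (horizontal distance between repeater and socket2 below 0.025 m and value of joint rocker2 above 0.09 rad) or (horizontal distance between repeater and socket3 below 0.025 m and value of joint rocker3 above 0.09 rad))), for 0.2 s.
At the end, for the whole second after the job is handed in: all four rockers are on (joint above 0.09 rad); everything plugged in is within 6 mm and 0.15 rad of upright of where it was, the phone, mug, planter, jack and stapler within 15 mm (value of joint each of rocker0, rocker1, rocker2, rocker3 above 0.09 rad and distance of each of repeater, charger, night_light, timer from where it was at the start of the episode below 0.006 m and angle between each of repeater, charger, night_light, timer's own z axis and vertical below 0.15 rad and distance of each of phone, mug, planter, jack, stapler from where it was at the start of the episode below 0.015 m); the robot touches nothing.
It fails at once if another rocker is pressed (below 0.06 rad) ((horizontal distance between repeater and socket0 above 0.025 m and value of joint rocker0 below 0.06 rad) or (horizontal distance between repeater and socket1 above 0.025 m and value of joint rocker1 below 0.06 rad) or (horizontal distance between repeater and socket2 above 0.025 m and value of joint rocker2 below 0.06 rad) or (horizontal distance between repeater and socket3 above 0.025 m and value of joint rocker3 below 0.06 rad)).
It fails at once if the power unit or a rocker is pressed with more than 20 N (contact force between the fingers and power_unit above 20 N).
It fails at once if the power unit is pressed with another part of the robot than the fingers (contact force between the arm and power_unit above 2 N).
It fails at once if something plugged in is lifted, pulled, tipped or shifted (6 mm, 0.15 rad) (distance of any of repeater, charger, night_light, timer from where it was at the start of the episode above 0.006 m or angle between any of repeater, charger, night_light, timer's own z axis and vertical above 0.15 rad).
It fails at once if another thing on the desk is moved (15 mm) (distance of any of phone, mug, planter, jack, stapler from where it was at the start of the episode above 0.015 m).
It also fails if it takes over 38 s, if anything falls off the work surface, if the arm or the gripper's body presses on something with over 40 N, if the wrist force passes 120 N, or if a joint passes its speed limit or range.

## Robot

A 6-joint arm with a two-finger parallel gripper is mounted at the origin on the work surface. World frame = base frame: x ahead of the robot, y to its left, z up, the work surface at z = 0. Lengths are in m, angles in rad, forces in N, time in s.
With the tool pointing down it reaches from about 0.35 to 0.775 m from the base axis. Payload 5.5 kg.
Tool frame: the origin (TCP) lies at the very end of the fingers, on their centre line; the grasp point (between the pads) lies env.hold_point_z behind it (env.hold_point_z is the distance from the TCP to the grasp point, in m); z points along the fingers, y is the line along which they close (so a half turn about z gives the same grasp; the last joint's range is limited). The gripper opens to 85 mm and grips with 20 to 120 N. Pads are 22 mm wide; open, the fingers measure 114 mm over their backs; the gripper's body (76 mm by 85 mm) begins 54 mm behind the grasp point. The pads swing forward as they close: fully open they stand 13 mm farther back than shut.
Start: joints at [-1.3, 0.313, 0.046, 1.304, 0, 1.431], TCP at [0.23, -0.527, 0.231] pointing down, gripper open.
Joint ranges: [-2.76, 2.76], [-0.86, 1.69], [-1.03, 1.26], [-2.2, 2.34], [-1.47, 1.5], [-3.14, 3.14]. Speed limits (rad/s): [2.57, 2.57, 3.14, 3.14, 3.14, 3.14].

## Interface

Orientations are given as a unit quaternion [w, x, y, z].
In Python, from workcell import env gives the robot as it stands.
- The arm moves only by the tool carry_out, never from a script. Its argument "steps" is a list of rows, each a list of 3 entries, a list of its own where there are three numbers: the turn, a rotation vector about the tool's x, y, z in degrees, then the shift along the tool's x, y, z in cm, then the closure in counts, from 0 (fully open) to 255 (shut). A call has exactly 8 rows; each row is the pose to reach, as a shift and turn from the pose commanded when the call began, along the tool's axes at that moment; what a row does not reach only later rows make up. A row lasts 1/8 s, in which the tool goes at most 62.5 mm and 10.7 degrees, less where a joint would pass 70% of its speed; a pose out of reach is approached as far as the arm can. A call with a gripper value outside its range is refused whole. The fingers move at their own pace and stop on an object; "force" is the grip in N (left out, the last holds). Time passes only in rows, so rows that repeat a pose let the fingers close, or fill a call up. It gives the time, the measured TCP pose, the force, the opening and the grip force at its end, in the units of the state.
- env.get_state(): the state, without advancing time (a new reading comes with each control period).
- env.read_camera(name): name is "scene" or "top" or "wrist"; returns (picture, depth): 420x560x3 uint8, red, green, blue; 420x560 float32, m along the optical axis (not along the pixel's ray), 0 where there is no reading.
- env.get_calibration(name): a dict with "fx", "fy", "cx", "cy" (pixels), "origin" and "orientation" of the camera in the world. Camera axes: x right, y up, looking along -z (the intrinsics and any distortion apply to the point x, -y, -z); pixel columns grow to the right and rows downward; lengths in m; the calibration is good to about 2 mm. A picture is of the moment at which its call begins: read the wrist's pose just before it. get_calibration takes no time and is no camera call; for the wrist camera it gives the pose at the moment of the call.
- env.hand_in(): hands the job in; it is judged then, once.
The state is a dict: "clock": time; "joint_pos": joint angles; "qvel": joint speeds; "tau": joint torques, N m; "tcp_pos": TCP position; "orientation": TCP orientation; "wrist_force": force on the tool from outside, world axes, zero at the start; "ft_torque": the same for the moment, N m; "finger_gap": finger opening in m; "grip_force": force on a finger pad.
Only numpy, scipy, OpenCV 4.12 (cv2) and the standard library are available. Lean on these libraries where they do the work, as an engineer would, in place of code of your own. Each camera call takes 0.05 s, during which the arm holds its last target. There are 200 camera calls.

## Working session

There is one attempt and no reset: what is moved stays moved. The work goes in short steps, Python scripts to look and compute and a tool call to move; the robot and the scene stay as the last step left them, time stands still between calls to the robot, and variables do not carry over. Pictures are saved under pics/ and viewed, at most 10 in all, crops included, and the job is handed in when it is done.

Besides the shell and the picture viewer there is one more tool, called after "Request:" by a JSON object that holds its "fn" and its "kwargs", one argument or row to a line. carry_out: Moves the arm, as the interface text tells. Its arguments: {"type":"object","properties":{"steps":{"type":"array","items":{"type":"array"}},"force":{"type":"number"}},"required":["steps"]}

```bash
mkdir -p pics; python3 - <<'E'
from workcell import env
import cv2,numpy as np
for n in("top","scene"):
    p,d=env.read_camera(n); cv2.imwrite(f"pics/{n}0.png",p[:,:,::-1]); np.savez(f"{n}0.npz",p=p,d=d); print(n,env.get_calibration(n))
s=env.get_state(); print(s, env.hold_point_z)
E
```

```text
top {'fx': 459.19210519149095, 'fy': 459.19210519149095, 'cx': 277.4378787657594, 'cy': 203.81021400000432, 'origin': array([ 0.24691415, -0.02818211,  1.5110936 ]), 'orientation': array([-0.67905682, -0.06761254,  0.07384519,  0.72722573])}
scene {'fx': 434.85623636493045, 'fy': 434.85623636493045, 'cx': 281.39348154148837, 'cy': 209.80418222964047, 'origin': array([1.2201044 , 0.645588  , 0.94170094]), 'orientation': array([0.34013415, 0.1628376 , 0.37280442, 0.84782636])}
{'clock': 0.1, 'joint_pos': array([-1.29959979e+00,  3.13986831e-01,  4.50944921e-02,  1.30358695e+00,
       -5.67248609e-06,  1.43121308e+00]), 'qvel': array([-0.00036979,  0.0002727 ,  0.00512167,  0.00034491, -0.00111057,
       -0.00078354]), 'tau': array([ 2.93162695e-03, -4.81728351e+01,  2.99241865e+01,  1.28842023e-02,
       -1.16673582e-04,  1.74825453e-05]), 'tcp_pos': array([ 0.22948853, -0.52672961,  0.2304638 ]), 'orientation': array([-8.39471236e-04,  9.78981193e-01,  2.03948807e-01, -5.81650613e-05]), 'wrist_force': array([-0.55273818,  0.22997411, -0.22037325]), 'ft_torque': array([-0.01741108, -0.08934773,  0.05181006]), 'grip_force': 0.0, 'finger_gap': 0.08553503788595167} 0.0187
```

View pics/top0.png

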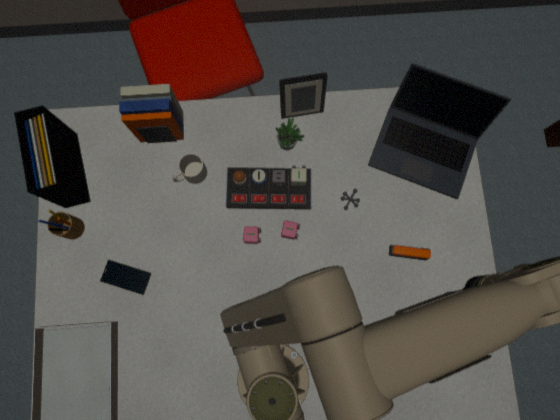

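View pics/scene0.png

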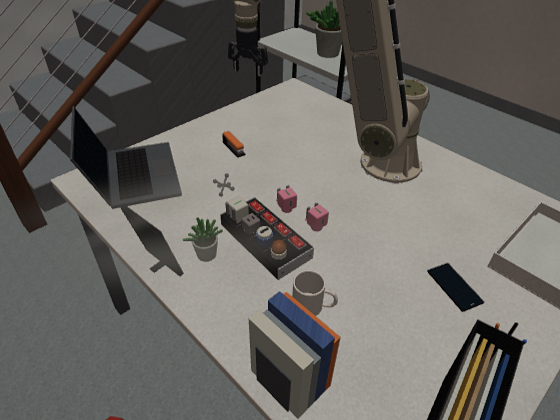

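The top view shows the unit at about (268,188). The white repeater with aerials is in its right-most socket, at (299,176), with its red rocker at (298,199); right in the picture is -y, so that is probably socket 0. Pink decoys stand at (251,234) and (290,229).

```bash
cat > h.py <<'E'
import numpy as np,cv2
from scipy.spatial.transform import Rotation as R
def rot(q): return R.from_quat([q[1],q[2],q[3],q[0]])
def ray(c,u,v,z):
    d=rot(c["orientation"]).apply([(u-c["cx"])/c["fx"],-(v-c["cy"])/c["fy"],-1]); o=np.array(c["origin"])
    return o+d*(z-o[2])/d[2]
def blobs(m,amin):
    n,l,s,c=cv2.connectedComponentsWithStats(m.astype(np.uint8)); return [(c[i],s[i,4],l==i) for i in range(1,n) if s[i,4]>=amin]
E
python3 - <<'E'
from workcell import env
from h import *
for n,(x0,x1,y0,y1) in {"top":(215,325,155,222),"scene":(215,320,185,280)}.items():
    f=np.load(n+"0.npz"); p=f["p"].astype(int); c=env.get_calibration(n)
    w=np.zeros(p.shape[:2],bool); w[y0:y1,x0:x1]=1
    r,g,b=p[...,0],p[...,1],p[...,2]
    red=w&(r>90)&(r>2.2*g)&(r>2.2*b)
    red=cv2.morphologyEx(red.astype(np.uint8),cv2.MORPH_CLOSE,np.ones((3,3)))
    L=[(uv,a,ray(c,*uv,.051)) for uv,a,_ in blobs(red,15)]
    for uv,a,P in L: print(n,uv.round(1),a,P.round(4))
    if n=="top":
        dk=w&(p.max(2)<45)|red.astype(bool)
        dk=cv2.morphologyEx(dk.astype(np.uint8),cv2.MORPH_CLOSE,np.ones((9,9)))
        m=max(blobs(dk,500),key=lambda t:t[1])[2]
        rc=cv2.minAreaRect(np.argwhere(m)[:,::-1].astype(np.float32)); print(rc)
        B=np.array([ray(c,*q,.045) for q in cv2.boxPoints(rc)]); print(B.round(4),B.mean(0).round(4))
    im=cv2.resize(f["p"][y0-10:y1+10,x0-10:x1+10,::-1],None,fx=5,fy=5,interpolation=cv2.INTER_CUBIC); cv2.imwrite(f"pics/{n}_crop.png",im)
E
```

```text
top [238.6 197.5] 71 [0.5723 0.0733 0.051 ]
top [258.3 197.5] 70 [0.568  0.0092 0.051 ]
top [278.1 198.3] 68 [ 0.5609 -0.0548  0.051 ]
top [297.5 198.5] 72 [ 0.556  -0.1177  0.051 ]
((268.18060302734375, 188.12191772460938), (82.25947570800781, 39.502960205078125), 0.9093804955482483)
[[ 0.544   0.1138  0.045 ]
 [ 0.677   0.1055  0.045 ]
 [ 0.654  -0.1658  0.045 ]
 [ 0.5215 -0.1528  0.045 ]] [ 0.5991 -0.0248  0.045 ]
scene [255.8 205.8] 71 [ 0.56   -0.1154  0.051 ]
scene [268.6 216.9] 75 [ 0.5652 -0.052   0.051 ]
scene [282.2 228.5] 77 [0.5702 0.0116 0.051 ]
scene [296.5 240.9] 79 [0.5756 0.0751 0.051 ]
```

View pics/top_crop.png

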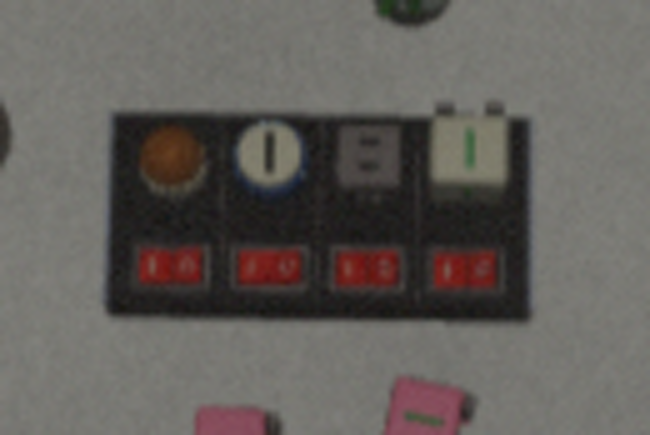

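Both views agree on pivot0 at about (0.558, -0.117), with rocker spacing 64 mm and unit yaw about -4.8°. The repeater is in socket 0. Next I work out the first move.

```bash
cat >> h.py <<'E'
def goal(s,target,xang):
    A=rot(s["orientation"]); a=np.radians(xang)
    X=np.array([np.cos(a),np.sin(a),0]); Z=np.array([0,0,-1.]); B=R.from_matrix(np.c_[X,np.cross(Z,X),Z])
    print("turn deg",(A.inv()*B).as_rotvec(degrees=True).round(2),"shift cm",(A.inv().apply(np.array(target)-s["tcp_pos"])*100).round(2))
E
python3 - <<'E'
from workcell import env
from h import *
goal(env.get_state(),[.54,-.135,.2],85.2)
E
```

```text
turn deg [-8.000e-02 -6.000e-02 -6.166e+01] shift cm [ 44.11 -23.51   3.1 ]
```

Request:
{"fn": "carry_out", "kwargs": {
  "steps": [
    [[0,0,-8],[5.2,-2.8,0.4],255],
    [[0,0,-16],[10.4,-5.6,0.8],255],
    [[0,0,-24],[16,-8.5,1.2],255],
    [[0,0,-32],[21.6,-11.5,1.6],255],
    [[0,0,-40],[27.2,-14.5,2],255],
    [[0,0,-48],[32.8,-17.5,2.4],255],
    [[0,0,-56],[38.4,-20.5,2.8],255],
    [[0,0,-61.7],[44.1,-23.5,3.1],255]
  ],
  "force": 30
}}

```text
clock: 1.1
tcp_pos: [0.5363, -0.1395, 0.2002]
orientation: [-0.0, 0.735, 0.678, -0.0]
wrist_force: [0.5, -1.1, 1.1]
finger_gap: 0.0002
grip_force: 0.0
```

```bash
python3 - <<'E'
from workcell import env
from h import *
c=env.get_calibration("wrist");p,d=env.read_camera("wrist"); cv2.imwrite("pics/w1.png",p[:,:,::-1])
s=env.get_state(); print(s["clock"],s["tcp_pos"],s["wrist_force"],s["finger_gap"],c)
q=p.astype(int); r,g,b=q[...,0],q[...,1],q[...,2]
red=((r>80)&(r>2.2*g)&(r>2.2*b)).astype(np.uint8)
red=cv2.morphologyEx(red,cv2.MORPH_CLOSE,np.ones((9,9)))
for uv,a,m in blobs(red,200):
    rc=cv2.minAreaRect(np.argwhere(m)[:,::-1].astype(np.float32))
    print(uv.round(1),a,ray(c,*uv,.051).round(4)); print(np.array([ray(c,*t,.051) for t in cv2.boxPoints(rc)]).round(4).tolist())
goal(s,[.556,-.1335,.075],85.2)
E
```

```text
1.15 [ 0.54000749 -0.13354973  0.19967266] [ 4.04116407  3.27971862 -0.42485782] -0.00015151124576082397 {'fx': 378.70783969107833, 'fy': 378.70783969107833, 'cx': 273.50743852863303, 'cy': 206.61607744569827, 'origin': array([ 0.5425673 , -0.07229252,  0.3421747 ]), 'orientation': array([ 0.99039094, -0.1324416 ,  0.00512628, -0.03948081])}
[302.1   4.3] 307 [ 0.5677 -0.0075  0.051 ]
[[0.5575, -0.004, 0.051], [0.5789, -0.0057, 0.051], [0.5787, -0.0114, 0.051], [0.5571, -0.0096, 0.051]]
[300.7  75.5] 1734 [ 0.564  -0.0543  0.051 ]
[[0.5547, -0.0342, 0.051], [0.576, -0.0359, 0.051], [0.5741, -0.0752, 0.051], [0.5519, -0.0734, 0.051]]
[298.9 162.5] 1456 [ 0.5587 -0.1177  0.051 ]
[[0.5494, -0.0975, 0.051], [0.5706, -0.0991, 0.051], [0.5685, -0.1387, 0.051], [0.5466, -0.1369, 0.051]]
turn deg [ 0.12 -0.24  0.77] shift cm [ 0.06  1.57 12.47]
```

View pics/w1.png

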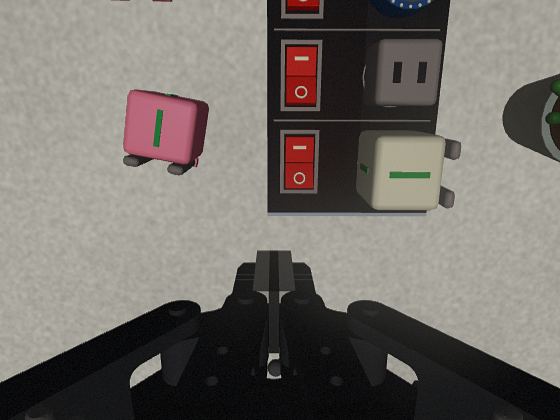

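The wrist view shows rocker 0 at (299,162) with its ring end down-image at (299,178), the repeater at (400,170) and the shut fingers at (275,255). All three views agree on the pivot. Before going down, I check that the finger linkage clears the repeater.

```bash
python3 - <<'E'
from workcell import env
from h import *
c=env.get_calibration("wrist");p,d=env.read_camera("wrist"); s=env.get_state()
v,u=np.mgrid[:420,:560]; k=(d>0)&(d<.2)
D=rot(c["orientation"]).apply(np.c_[(u[k]-c["cx"])/c["fx"],-(v[k]-c["cy"])/c["fy"],-np.ones(k.sum())])*d[k][:,None]+c["origin"]-s["tcp_pos"]
for h in np.arange(-.01,.12,.01):
    m=abs(D[:,2]-h)<.005
    if m.sum()>5: print(round(h,3),m.sum(),D[m].min(0).round(3),D[m].max(0).round(3))
q=k&(0==0); r=p.astype(int)
goal(s,[.5565,-.1337,.075],85.2); print(s["tcp_pos"],s["wrist_force"],s["clock"])
E
```

```text
0.0 67 [-0.003  0.014  0.002] [0.01  0.016 0.005]
0.01 686 [-0.01   0.009  0.005] [0.017 0.016 0.015]
0.02 912 [-0.01   0.009  0.015] [0.017 0.016 0.025]
0.03 806 [-0.01   0.009  0.025] [0.017 0.016 0.035]
0.04 1877 [-0.026 -0.008  0.035] [0.033 0.018 0.045]
0.05 6074 [-0.036 -0.008  0.045] [0.042 0.02  0.055]
0.06 8728 [-0.043 -0.008  0.055] [0.049 0.022 0.065]
0.07 12589 [-0.05  -0.006  0.065] [0.058 0.023 0.075]
0.08 15168 [-0.051  0.001  0.075] [0.06  0.023 0.085]
0.09 6233 [-0.046  0.01   0.085] [0.056 0.025 0.095]
0.1 54 [-0.013  0.022  0.095] [0.022 0.025 0.096]
turn deg [-0.01 -0.1   0.55] shift cm [ 0.38  1.83 12.47]
[ 0.53792216 -0.13637486  0.19965816] [-1.17629719 -0.47194471 -0.78980814] 1.2
```

Request:
{"fn": "carry_out", "kwargs": {
  "steps": [
    [[0,0,0],[0.1,0.4,1],255],
    [[0,0,0],[0.2,0.8,3.5],255],
    [[0,0,0],[0.3,1.1,6.5],255],
    [[0,0,0],[0.3,1.1,9.5],255],
    [[0,0,0],[0.3,1.1,11.5],255],
    [[0,0,0],[0.3,1.1,12.5],255],
    [[0,0,0],[0.3,1.1,12.5],255],
    [[0,0,0],[0.3,1.1,12.5],255]
  ]
}}

```text
clock: 2.2
tcp_pos: [0.5472, -0.14, 0.0765]
orientation: [0.001, 0.736, 0.677, 0.0]
wrist_force: [-0.2, -0.6, 0.0]
finger_gap: 0.0001
grip_force: 0.0
```

```bash
python3 - <<'E'
from workcell import env
from h import *
c=env.get_calibration("wrist");p,d=env.read_camera("wrist"); cv2.imwrite("pics/w2.png",p[:,:,::-1])
s=env.get_state(); print(s["clock"],s["tcp_pos"],s["wrist_force"])
goal(s,[.552,-.1335,.05],85.2)
E
```

```text
2.25 [ 0.54740074 -0.13984357  0.07665044] [ 0.32387865 -0.17477683  1.27911201]
turn deg [0.1  0.04 0.01] shift cm [0.67 0.4  2.67]
```

View pics/w2.png

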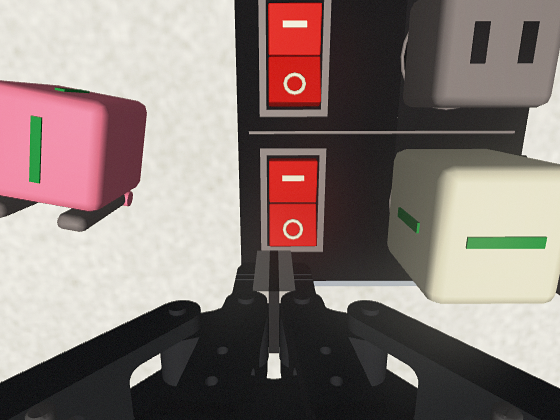

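The wrist view shows the rocker at (293,200), ring at (293,229), finger tips at (274,255) just short of the ring end, and the linkage clear of the repeater at (390,160+). Next I shift over and come down to just above it.

Request:
{"fn": "carry_out", "kwargs": {
  "steps": [
    [[0,0,0],[0.3,0.2,0],255],
    [[0,0,0],[0.65,0.4,0],255],
    [[0,0,0],[0.65,0.4,0.5],255],
    [[0,0,0],[0.65,0.4,1],255],
    [[0,0,0],[0.65,0.4,1.5],255],
    [[0,0,0],[0.65,0.4,1.5],255],
    [[0,0,0],[0.65,0.4,1.5],255],
    [[0,0,0],[0.65,0.4,1.5],255]
  ]
}}

```text
clock: 3.25
tcp_pos: [0.5514, -0.1332, 0.0608]
orientation: [0.0, 0.736, 0.677, 0.0]
wrist_force: [-0.4, 0.1, 0.0]
finger_gap: -0.0003
grip_force: 0.0
```

Request:
{"fn": "carry_out", "kwargs": {
  "steps": [
    [[0,0,0],[0,0,0.2],255],
    [[0,0,0],[0,0,0.4],255],
    [[0,0,0],[0,0,0.55],255],
    [[0,0,0],[0,0,0.7],255],
    [[0,0,0],[0,0,0.8],255],
    [[0,0,0],[0,0,0.9],255],
    [[0,0,0],[0,0,1.0],255],
    [[0,0,0],[0,0,1.0],255]
  ]
}}

```text
clock: 4.25
tcp_pos: [0.5514, -0.1332, 0.0506]
orientation: [0.0, 0.736, 0.677, 0.0]
wrist_force: [0.1, -1.3, 1.4]
finger_gap: -0.0001
grip_force: 0.7
```

Request:
{"fn": "carry_out", "kwargs": {
  "steps": [
    [[0,0,0],[0,0,0.05],255],
    [[0,0,0],[0,0,0.1],255],
    [[0,0,0],[0,0,0.1],255],
    [[0,0,0],[0,0,0.1],255],
    [[0,0,0],[0,0,0.1],255],
    [[0,0,0],[0,0,0.1],255],
    [[0,0,0],[0,0,0.1],255],
    [[0,0,0],[0,0,0.1],255]
  ]
}}

```text
clock: 5.25
tcp_pos: [0.5514, -0.1331, 0.0497]
orientation: [0.0, 0.736, 0.677, 0.0]
wrist_force: [0.6, -1.7, 2.7]
finger_gap: 0.0002
grip_force: 1.1
```

```bash
python3 - <<'E'
from workcell import env
from h import *
p,d=env.read_camera("wrist"); cv2.imwrite("pics/w3.png",p[:,:,::-1])
s=env.get_state(); print(s["clock"],s["tcp_pos"],s["wrist_force"])
E
```

```text
5.3 [ 0.55139423 -0.13315847  0.04970145] [ 0.24804032 -0.32832392  2.08952226]
```

View pics/w3.png

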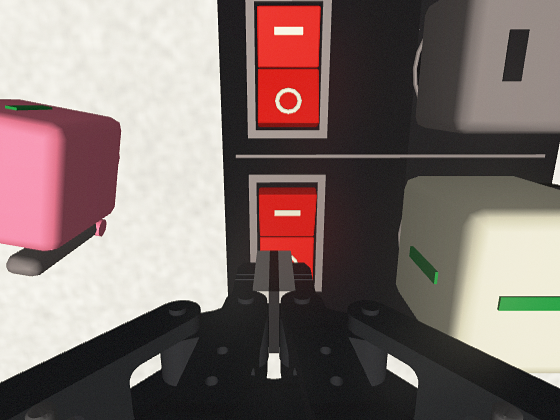

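The fingers are on the ring half, with the tip at (274,255), the pivot line at (287,237) uncovered and the bar half at (287,212). The force is still only the tipping force, so I press on until it meets the stop.

Request:
{"fn": "carry_out", "kwargs": {
  "steps": [
    [[0,0,0],[0,0,0.05],255],
    [[0,0,0],[0,0,0.1],255],
    [[0,0,0],[0,0,0.1],255],
    [[0,0,0],[0,0,0.1],255],
    [[0,0,0],[0,0,0.1],255],
    [[0,0,0],[0,0,0.1],255],
    [[0,0,0],[0,0,0.1],255],
    [[0,0,0],[0,0,0.1],255]
  ]
}}

```text
clock: 6.3
tcp_pos: [0.5515, -0.1332, 0.049]
orientation: [0.0, 0.736, 0.677, 0.0]
wrist_force: [0.5, -0.9, 4.7]
finger_gap: 0.0002
grip_force: 2.6
```

Request:
{"fn": "carry_out", "kwargs": {
  "steps": [
    [[0,0,0],[0,0,0.05],255],
    [[0,0,0],[0,0,0.1],255],
    [[0,0,0],[0,0,0.1],255],
    [[0,0,0],[0,0,0.1],255],
    [[0,0,0],[0,0,0.1],255],
    [[0,0,0],[0,0,0.1],255],
    [[0,0,0],[0,0,0.1],255],
    [[0,0,0],[0,0,0.1],255]
  ]
}}

```text
clock: 7.3
tcp_pos: [0.5515, -0.1332, 0.0484]
orientation: [0.0, 0.736, 0.677, 0.0]
wrist_force: [-1.4, -0.4, 7.4]
finger_gap: 0.0002
grip_force: 4.0
```

Force 7.4 N: it is against the stop. I lift off and look.

Request:
{"fn": "carry_out", "kwargs": {
  "steps": [
    [[0,0,0],[0,0,-0.5],255],
    [[0,0,0],[0,0,-1.5],255],
    [[0,0,0],[0,0,-2.5],255],
    [[0,0,0],[0,0,-3],255],
    [[0,0,0],[0,0,-3],255],
    [[0,0,0],[0,0,-3],255],
    [[0,0,0],[0,0,-3],255],
    [[0,0,0],[0,0,-3],255]
  ]
}}

```text
clock: 8.3
tcp_pos: [0.5511, -0.1331, 0.0774]
orientation: [-0.0, 0.736, 0.677, -0.0]
wrist_force: [-0.4, -0.2, -0.0]
finger_gap: 0.0004
grip_force: 0.0
```

```bash
python3 - <<'E'
from workcell import env
from h import *
p,d=env.read_camera("wrist"); cv2.imwrite("pics/w4.png",p[:,:,::-1])
s=env.get_state(); print(s["clock"],s["tcp_pos"],s["wrist_force"])
goal(s,[.555,-.1,.061],85.2)
E
```

```text
8.35 [ 0.55113082 -0.13309478  0.07742596] [-0.28898849 -0.26625977 -0.00113982]
turn deg [-0.02 -0.    0.04] shift cm [3.33 0.11 1.64]
```

View pics/w4.png

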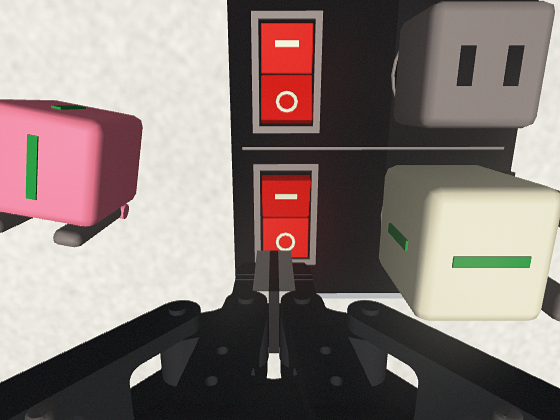

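The rocker at (285,217) now shows a foreshortened ring half (217-258) and a taller bar half (175-217), so it looks tipped. A depth check will confirm that.

```bash
python3 - <<'E'
from workcell import env
from h import *
c=env.get_calibration("wrist");p,d=env.read_camera("wrist"); q=rot(c["orientation"])
for n,u,vs in (("r1",298,[28,40,55,70,85,100,118]),("r1b",266,[28,55,85,118]),("r0",303,[180,190,200,212,222,235,247]),("r0b",268,[180,200,222,247])):
    for v in vs:
        z=np.median(d[v-1:v+2,u-1:u+2]); P=q.apply(np.array([(u-c["cx"])/c["fx"],-(v-c["cy"])/c["fy"],-1])*z)+c["origin"]; print(n,v,P.round(4))
E
```

```text
r1 28 [ 0.5702 -0.0369  0.0498]
r1 40 [ 0.5699 -0.0415  0.0497]
r1 55 [ 0.5696 -0.0471  0.0485]
r1 70 [ 0.5692 -0.0531  0.0486]
r1 85 [ 0.5687 -0.0592  0.0502]
r1 100 [ 0.5681 -0.0654  0.0524]
r1 118 [ 0.5675 -0.0727  0.0547]
r1b 28 [ 0.5571 -0.0358  0.0498]
r1b 55 [ 0.5562 -0.0461  0.0491]
r1b 85 [ 0.5551 -0.0581  0.0506]
r1b 118 [ 0.554  -0.0716  0.0549]
r0 180 [ 0.5679 -0.0996  0.0546]
r0 190 [ 0.5677 -0.1043  0.0535]
r0 200 [ 0.5676 -0.1095  0.0514]
r0 212 [ 0.5673 -0.1158  0.0494]
r0 222 [ 0.5671 -0.1211  0.0482]
r0 235 [ 0.5666 -0.1272  0.0491]
r0 247 [ 0.5662 -0.1333  0.0493]
r0b 180 [ 0.5525 -0.0982  0.0549]
r0b 200 [ 0.5516 -0.108   0.0522]
r0b 222 [ 0.5506 -0.1196  0.0484]
r0b 247 [ 0.5495 -0.1318  0.0495]
```

Depth confirms it: rocker 0 is the mirror image of rocker 1 (bar end 55 mm, ring end 49.5 mm), so it is fully off. Next I move over the bar end and down to just above it.

Request:
{"fn": "carry_out", "kwargs": {
  "steps": [
    [[0,0,0],[1,0.1,0],255],
    [[0,0,0],[2,0.1,0],255],
    [[0,0,0],[3,0.1,0],255],
    [[0,0,0],[3.25,0.1,0],255],
    [[0,0,0],[3.25,0.1,0.5],255],
    [[0,0,0],[3.25,0.1,1],255],
    [[0,0,0],[3.25,0.1,1.6],255],
    [[0,0,0],[3.25,0.1,1.6],255]
  ]
}}

```text
clock: 9.4
tcp_pos: [0.5543, -0.1009, 0.0608]
orientation: [-0.001, 0.736, 0.677, -0.0]
wrist_force: [0.4, 0.3, 0.0]
finger_gap: 0.0
grip_force: 0.0
```

Holding a second more for the two seconds off is not needed beyond the first rows; then I press the bar end.

Request:
{"fn": "carry_out", "kwargs": {
  "steps": [
    [[0,0,0],[0,0,0],255],
    [[0,0,0],[0,0,0],255],
    [[0,0,0],[0,0,0],255],
    [[0,0,0],[0,0,0],255],
    [[0,0,0],[0,0,0.2],255],
    [[0,0,0],[0,0,0.4],255],
    [[0,0,0],[0,0,0.55],255],
    [[0,0,0],[0,0,0.7],255]
  ]
}}

```text
clock: 10.4
tcp_pos: [0.555, -0.1007, 0.0546]
orientation: [-0.0, 0.736, 0.677, 0.0]
wrist_force: [-0.7, 0.9, 3.4]
finger_gap: -0.0
grip_force: 1.1
```

Request:
{"fn": "carry_out", "kwargs": {
  "steps": [
    [[0,0,0],[0,0,0.1],255],
    [[0,0,0],[0,0,0.2],255],
    [[0,0,0],[0,0,0.3],255],
    [[0,0,0],[0,0,0.4],255],
    [[0,0,0],[0,0,0.45],255],
    [[0,0,0],[0,0,0.5],255],
    [[0,0,0],[0,0,0.5],255],
    [[0,0,0],[0,0,0.5],255]
  ]
}}

```text
clock: 11.4
tcp_pos: [0.5551, -0.1009, 0.0497]
orientation: [0.0, 0.736, 0.677, 0.0]
wrist_force: [-0.8, 2.3, 1.8]
finger_gap: -0.0001
grip_force: 1.1
```

Same as on the other side; 1.3 mm further reaches the stop.

Request:
{"fn": "carry_out", "kwargs": {
  "steps": [
    [[0,0,0],[0,0,0.05],255],
    [[0,0,0],[0,0,0.1],255],
    [[0,0,0],[0,0,0.15],255],
    [[0,0,0],[0,0,0.18],255],
    [[0,0,0],[0,0,0.18],255],
    [[0,0,0],[0,0,0.18],255],
    [[0,0,0],[0,0,0.18],255],
    [[0,0,0],[0,0,0.18],255]
  ]
}}

```text
clock: 12.4
tcp_pos: [0.5551, -0.1009, 0.0485]
orientation: [0.0, 0.736, 0.677, 0.0]
wrist_force: [-1.1, 1.8, 8.2]
finger_gap: -0.0001
grip_force: 3.8
```

Force 8.2 N, at the stop. I draw clear upwards.

Request:
{"fn": "carry_out", "kwargs": {
  "steps": [
    [[0,0,0],[0,0,-0.5],255],
    [[0,0,0],[0,0,-2],255],
    [[0,0,0],[0,0,-4],255],
    [[0,0,0],[-1,0,-7],255],
    [[0,0,0],[-2,-1,-10],255],
    [[0,0,0],[-3,-2,-12],255],
    [[0,0,0],[-3,-2,-12],255],
    [[0,0,0],[-3,-2,-12],255]
  ]
}}

```text
clock: 13.4
tcp_pos: [0.5325, -0.1289, 0.1674]
orientation: [-0.0, 0.736, 0.677, -0.0]
wrist_force: [0.4, -0.4, 0.3]
finger_gap: 0.0004
grip_force: 0.0
```

```bash
python3 - <<'E'
from workcell import env
from h import *
c=env.get_calibration("wrist");p,d=env.read_camera("wrist"); cv2.imwrite("pics/w5.png",p[:,:,::-1]); q=rot(c["orientation"])
s=env.get_state(); print(s["clock"],s["tcp_pos"],s["wrist_force"])
v,u=np.mgrid[:420,:560]; P=q.apply(np.c_[((u-c["cx"])/c["fx"]).ravel(),(-(v-c["cy"])/c["fy"]).ravel(),-np.ones(u.size)])*d.reshape(-1,1)+c["origin"]
for n,x,y in (("r0",.5585,-.1175),("r1",.5635,-.0545)):
    for t in (-17,-10,0,10,17):
        m=(np.hypot(P[:,0]-x-.084*t/1e3,P[:,1]-y-t/1e3)<.003)&(d.ravel()>.1); print(n,t,np.median(P[m,2]).round(4),m.sum())
E
```

```text
13.45 [ 0.53225189 -0.12867742  0.16691655] [0.00831667 0.26486267 0.1386914 ]
r0 -17 0.2233 147
r0 -10 0.2225 151
r0 0 0.217 402
r0 10 0.0492 59
r0 17 0.0492 61
r1 -17 0.0541 65
r1 -10 0.0522 67
r1 0 0.0485 63
r1 10 0.0492 74
r1 17 0.0492 71
```

View pics/w5.png

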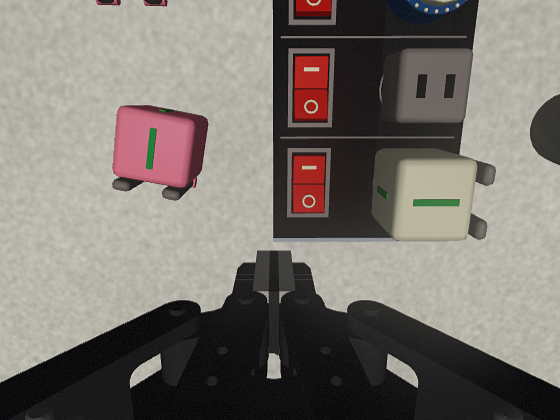

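Rocker 0 at (309,182) matches rocker 1: its bar half is level at 49.2 mm, the same as rocker 1's. The repeater and charger are in place and the hand is clear.

```bash
python3 -c "
from workcell import env
print(env.hand_in())"
```

```text
the job is handed in; nothing more can be done
None
```

I restarted the repeater at rocker 0 (fully off for over two seconds, then fully on again), drew the hand clear without touching anything else, and handed the job in; the hand-in returned no verdict.

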